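Reset the grinder's burr dial: to the stop, three clicks back

ROBOT

A 6-joint arm with a two-finger parallel gripper is mounted at the origin on the work surface. World frame = base frame: x ahead of the robot, y to its left, z up, the work surface at z = 0. Lengths are in m, angles in rad, forces in N, time in s.
With the tool pointing down it reaches from about 0.35 to 0.85 m from the base axis. Payload 8.1 kg.
Tool frame: the origin (TCP) lies at the very end of the fingers, on their centre line; the grasp point (between the pads) lies 19 mm behind it; z points along the fingers, y is the direction in which the jaws open and shut (so a half turn about z gives the same grasp; the last joint's range is limited). The gripper opens to 93 mm and grips with 3 to 60 N. Pads are 15 mm wide; open, the fingers measure 128 mm over their backs; the gripper's body (75 mm by 188 mm) begins 65 mm behind the grasp point.
Start: joints at [-1.4, 0.13, 1.488, -0, 1.523, -0.085], TCP at [0.152, -0.58, 0.193] pointing down, gripper open.
Joint ranges: [-2.96, 2.96], [-0.89, 2.26], [0.02, 2.5], [-1.34, 4.48], [0, 2.73], [-2.66, 2.66]. Speed limits (rad/s): [2.39, 2.39, 2.79, 3.14, 3.14, 3.14].

INTERFACE

Orientations are given as a rotation vector (axis times angle).
In Python, from plant import robot gives the robot as it stands.
- The arm moves only by the shell command python3 -m inch 'ROWS' [FORCE]. ROWS is JSON, a list that holds one entry, the list of rows, each a list of 7 numbers: the shift along the tool's x, y, z in cm, then the turn, a rotation vector about the tool's x, y, z in degrees, then the gripper command: -1 is fully open, 1 is shut, values between are in proportion. A call has 1 to 5 rows; each row shifts and turns the commanded pose from where the row before left it, along the tool's axes as they then stand; what a row does not reach is not made up. A row lasts 1/10 s, in which the tool goes at most 50 mm and 8.59 degrees, less where a joint would pass 70% of its speed; a pose out of reach is approached as far as the arm can. A call with a gripper value outside its range is refused whole. The fingers move at their own pace and stop on an object; FORCE is the grip in N (left out, the last holds). Time passes only in rows, so rows that do not move let the fingers close. It gives the time, the measured TCP pose, the force and the opening at its end, in the units of the state.
- robot.read_state(): the state, without advancing time (a new reading comes with each control period).
- robot.read_camera(name): name is "scene" or "top"; returns a dict with "image" (420x560x3 uint8, blue, green, red), "K" (3x3 intrinsics, pixels), "R" (3x3) and "t" (3): a world point X has camera coordinates R X + t. Camera axes: x right, y down, z forward; pixel columns grow to the right and rows downward; lengths in m; the calibration is good to about 2 mm. A picture is of the moment at which its call begins. There is no depth.
- robot.close_job(): hands the job in, once; it reports no verdict.
The state is a dict: "t": time; "q": joint angles; "dq": joint speeds; "joint_torque": joint torques, N m; "tool_pos": TCP position; "orientation": TCP orientation; "force": force on the tool from outside, world axes, zero at the start; "wrist_torque": the same for the moment, N m; "opening": finger opening in m.
Only numpy, scipy, OpenCV 4.12 (cv2) and the standard library are available. Lean on these libraries where they do the work, as an engineer would, in place of code of your own. Each camera call takes 0.05 s, during which the arm holds its last target. There are 200 camera calls.

TASK

Set the coffee grinder on the shelf for today's beans: turn its orange dial clockwise all the way to its stop, then count exactly three clicks back anticlockwise and let go. Leave the yellow kitchen timer's setting as it is, and do not shift or tip the white mug.

Things in the scene. Friction and masses are not known exactly. Their poses are not given: they have to be found in the camera images.
- grind_dial (a joint): grinder dial, rad, grows clockwise from above: 0 to 2.18 (hard stop). A click is 0.436 rad (25 degrees): six marks on the black deck, a click apart, red at the stop, the rest white; the dial's white line points at the present mark. Clicks cannot be felt: even friction (0.06 N m), stays where left. Starts 0.93 to 1.68. Three clicks back = third white mark from the red.
- grind_dial_grip (a point): orange dial's grip point, on its vertical axis, 134 mm above the shelf. Disc 62 mm across, top 111 mm up, with a bar to pinch: 54 long, 14 wide, top 144 mm up. Turns with the dial: x along the bar to the white-line end, z up. On a fixed black grinder, 120 x 220 mm, deck 104 mm high; amber hopper (92 mm across, 45 mm above the deck) centred 111 mm from the dial axis.
- timer_mark (a point): tip of the black line on the white dial of the yellow kitchen timer (84 mm across, 67 mm high, fixed to the shelf), 22 mm off the timer's vertical axis, 67 mm above the shelf; x points outward from the axis; turns with that dial. Not to be used.
- mug: white ceramic mug, 80 mm across, 90 mm high, loose, upright on the shelf just beyond the dial end of the grinder; origin at the centre of its underside, z up, handle along +y.
Not all that is in view belongs to the job. What is shaped like the mug but green or pink is not meant.

How it is judged:
By the outcome, as a careful person would: the job done as asked, in the order asked, and still so for the second after the job is handed in, with the robot touching nothing.
It also fails if it takes over 35 s, if anything falls off the work surface, if the arm or the gripper's body presses on something with over 40 N, if the wrist force passes 120 N, or if a joint passes its speed limit or range.

## Working session

There is one attempt and no reset: what is moved stays moved. The work goes in short steps, Python scripts to look and compute and a shell command to move; the robot and the scene stay as the last step left them, time stands still between calls to the robot, and variables do not carry over. Pictures are saved under pics/ and viewed, about 8 in all and at most 12, crops included, and the job is handed in when it is done.

```bash
ls; mkdir -p pics; cat > h.py <<'E'
import numpy as np, cv2
from plant import robot
def shot(n,f):
    c=robot.read_camera(n); cv2.imwrite(f'pics/{f}.png',c['image']); np.savez(f'pics/{f}.npz',**c); return c
def ray(c,u,v,z):
    d=c['R'].T@np.linalg.inv(c['K'])@np.array([u,v,1.]); o=-c['R'].T@c['t']
    return o+d*(z-o[2])/d[2]
def proj(c,X):
    p=c['K']@(c['R']@np.array(X)+c['t']); return p[:2]/p[2]
E
python3 - <<'E'
from h import *
for n in('top','scene'):
    c=shot(n,n+'0'); print(n,(-c['R'].T@c['t']).round(3),c['K'][0,0])
s=robot.read_state();print(s['t'],s['tool_pos'],s['orientation'],s['opening'])
E
```

```text
pics
top [ 0.463 -0.105  1.128] 531.7060104113332
scene [ 0.84  -0.644  1.138] 510.77601718487557
0.1 [ 0.15172561 -0.57993456  0.19210195] [-3.11429890e+00 -4.00523752e-01  1.11208602e-04] 0.0929601267663864
```

View pics/top0.png

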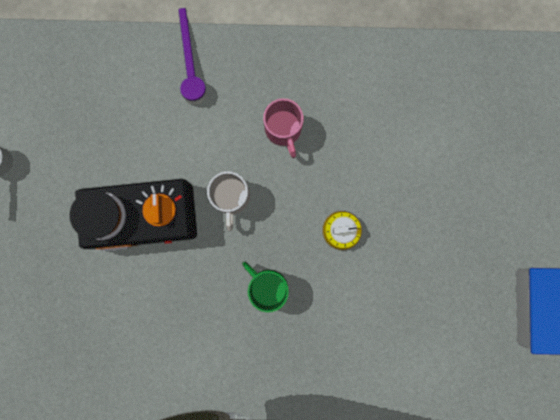

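View pics/scene0.png

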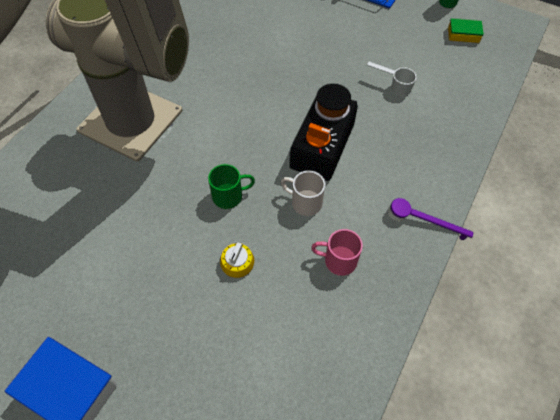

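Top view: dial near (159,210), its bar pointing up; red mark at about (179,198), mug at (228,192), timer at (342,230), hopper at (98,215). The scene view agrees. I'll measure the dial next.

```bash
cat >> h.py <<'E'
def orange(c,box):
    hsv=cv2.cvtColor(c['image'],cv2.COLOR_BGR2HSV); u0,u1,v0,v1=box
    m=cv2.inRange(hsv,(5,150,90),(20,255,255)); k=np.zeros_like(m);k[v0:v1,u0:u1]=m[v0:v1,u0:u1];return k,hsv
E
python3 - <<'E'
from h import *
c=dict(np.load('pics/top0.npz')); im=c['image']
m,hsv=orange(c,(130,190,180,235))
cs,_=cv2.findContours(m,0,2); k=max(cs,key=cv2.contourArea); (u,v),r=cv2.minEnclosingCircle(k)
print('disc',u,v,r,ray(c,u,v,.111))
D=ray(c,u,v,.111); print('diam',2*r/531.7*(1.128-.111))
h=cv2.inRange(hsv,(0,120,60),(4,255,255))|cv2.inRange(hsv,(172,120,60),(180,255,255)); h[:, :165]=0;h[:,190:]=0;h[:185]=0;h[215:]=0
w=cv2.inRange(hsv,(0,0,130),(180,70,255)); w[:, :130]=0;w[:,185:]=0;w[:181]=0;w[225:]=0
for nm,mm in(('red',h),('white',w)):
    n,_,st,ce=cv2.connectedComponentsWithStats(mm)
    for i in range(1,n):
        p=ray(c,*ce[i],.104); d=p-D; print(nm,st[i,4],ce[i].round(1),p.round(4),'r',np.hypot(*d[:2]).round(4),'ang',np.degrees(np.arctan2(d[1],d[0])).round(1))
# mug rim
w=cv2.inRange(hsv,(0,0,120),(180,60,255)); 
for n_,uv,z in(('hopper',(98,215),.149),('mug',(227.5,192),.09),('timer',(342.5,230),.067)): print(n_,ray(c,*uv,z).round(3))
s=dict(np.load('pics/scene0.npz'))
print('dial in scene',proj(s,D), proj(s,[D[0],D[1],.144]))
a=cv2.resize(im[170:250,115:205],None,fx=6,fy=6,interpolation=2)
p=(proj(s,D)).astype(int); b=cv2.resize(s['image'][p[1]-30:p[1]+30,p[0]-40:p[0]+40],None,fx=3.2,fy=3.2,interpolation=2)
o=np.zeros((480,800,3),np.uint8);o[:a.shape[0],:a.shape[1]]=a;o[:b.shape[0],541:541+b.shape[1]]=b[:,:259]
cv2.imwrite('pics/crop0.png',o)
E
```

```text
disc 158.15383911132812 209.3076934814453 16.89693832397461 [0.52920309 0.12886163 0.111     ]
diam 0.0646386544121955
red 34 [177.3 197.8] [0.5527 0.0944 0.104 ] r 0.0417 ang -55.7
white 13 [134.3 181.2] [0.5833 0.1787 0.104 ] r 0.0735 ang 42.7
white 14 [152.4 188.8] [0.5692 0.1431 0.104 ] r 0.0424 ang 19.6
white 13 [161.9 188.5] [0.5702 0.1248 0.104 ] r 0.0412 ang -5.6
white 12 [170.7 191.2] [0.5651 0.1077 0.104 ] r 0.0417 ang -30.4
white 10 [144.5 194. ] [0.5587 0.158  0.104 ] r 0.0415 ang 44.6
white 33 [154. 199.] [0.5494 0.1393 0.104 ] r 0.0227 ang 27.3
white 15 [138.7 201.6] [0.5437 0.1686 0.104 ] r 0.0423 ang 69.9
hopper [0.514 0.23  0.149]
mug [ 0.567 -0.001  0.09 ]
timer [ 0.499 -0.23   0.067]
dial in scene [317.93832666 136.56502931] [318.86301567 128.20980086]
```

View pics/crop0.png

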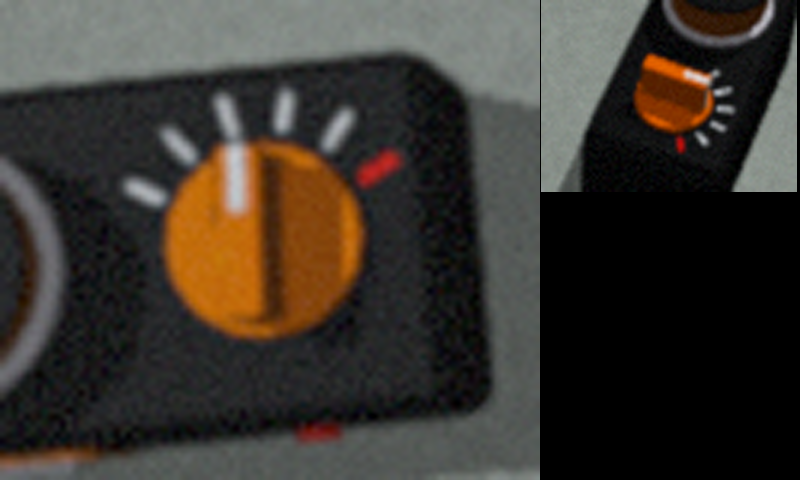

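Marks lie 25° apart at 42 mm radius, red at −55.7° and target at +19.6° in world angle, and the line points at about 3°. The sizes match those given. I'll use the half-turned grasp so the last joint stays in range: lift, cross, then turn.

```bash
python3 -m inch '[[[0,0,-4,0,0,0,0],[0,0,-4,0,0,0,0],[0,0,-4,0,0,0,0],[3.2,-3.48,0,0,0,0,0],[3.2,-3.48,0,0,0,0,0]]]' 30
python3 -m inch '[[[3.2,-3.48,0,0,0,0,0],[3.2,-3.48,0,0,0,0,0],[3.2,-3.48,0,0,0,0,0],[3.2,-3.48,0,0,0,0,0],[3.2,-3.48,0,0,0,0,0]]]'
python3 -m inch '[[[3.2,-3.48,0,0,0,0,0],[3.2,-3.48,0,0,0,0,0],[3.2,-3.48,0,0,0,0,0],[3.2,-3.48,0,0,0,0,0],[3.2,-3.48,0,0,0,0,0]]]'
python3 -m inch '[[[3.2,-3.48,0,0,0,0,0],[3.2,-3.48,0,0,0,0,0],[3.2,-3.48,0,0,0,0,0],[3.2,-3.48,0,0,0,0,0],[3.2,-3.48,0,0,0,0,0]]]'
python3 -c "
from h import *
from scipy.spatial.transform import Rotation as R
s=robot.read_state();print(s['q'],np.degrees(np.arctan2(*R.from_rotvec(s['orientation']).as_matrix()[[1,0],0])))"
```

```text
t: 0.6
tool_pos: [0.1963, -0.4973, 0.314]
orientation: [3.115, 0.397, 0.001]
force: [0.7, 0.6, 0.3]
opening: 0.0578
t: 1.1
tool_pos: [0.3072, -0.2863, 0.3127]
orientation: [-3.116, -0.4, 0.0]
force: [1.3, -0.0, -0.6]
opening: 0.0466
t: 1.6
tool_pos: [0.418, -0.0773, 0.3129]
orientation: [3.116, 0.401, 0.0]
force: [0.2, -0.8, 0.7]
opening: 0.0466
t: 2.1
tool_pos: [0.5288, 0.1316, 0.3126]
orientation: [3.116, 0.401, -0.001]
force: [0.7, -0.3, -0.2]
opening: 0.0466
[ 1.49847337e-01 -3.62121416e-02  1.44460328e+00 -1.36579705e-04
  1.73364076e+00  1.46447598e+00] 14.676059168914229
```

```bash

python3 -m inch '[[[0,0,0,0,0,-8.4,0],[0,0,0,0,0,-8.4,0],[0,0,0,0,0,-8.4,0],[0,0,0,0,0,-8.4,0],[0,0,0,0,0,-8.4,0]]]'
python3 -m inch '[[[0,0,0,0,0,-8.4,0],[0,0,0,0,0,-8.4,0],[0,0,0,0,0,-8.4,0],[0,0,0,0,0,-8.4,0],[0,0,0,0,0,-8.4,0]]]' >/dev/null
python3 -m inch '[[[0,0,0,0,0,-8.4,0],[0,0,0,0,0,-8.4,0],[0,0,0,0,0,-8.4,0],[0,0,0,0,0,-8.4,0],[0,0,0,0,0,-8.4,0]]]' >/dev/null
python3 -m inch '[[[0,0,0,0,0,-8.4,0],[0,0,0,0,0,-8.4,0],[0,0,0,0,0,-8.4,0],[0,0,0,0,0,-8.4,0],[0,0,0,0,0,-8.4,0]]]'
cat >> h.py <<'E'
from scipy.spatial.transform import Rotation as Ro
def st(tgt=None):
    s=robot.read_state(); M=Ro.from_rotvec(s['orientation']).as_matrix()
    print('t',s['t'],'pos',s['tool_pos'].round(4) if hasattr(s['tool_pos'],'round') else s['tool_pos'],'psi',np.degrees(np.arctan2(M[1,0],M[0,0])).round(2),'q6',round(s['q'][5],3),'tz',np.round(s['wrist_torque'],2),'open',s['opening'])
    if tgt is not None: print('tool shift cm',(M.T@(np.array(tgt)-s['tool_pos'])*100).round(2))
E
python3 -c "
from h import *
st([.5292,.1289,.117]); shot('top','top1');s=shot('scene','scene1')
cv2.imwrite('pics/s1c.png',cv2.resize(s['image'][40:200,220:430],None,fx=3,fy=3))"
```

```text
t: 2.6
tool_pos: [0.5282, 0.1296, 0.3124]
orientation: [-2.76, -1.499, 0.002]
force: [-0.0, 0.0, -0.0]
opening: 0.0465
t: 4.1
tool_pos: [0.5282, 0.1295, 0.3125]
orientation: [0.082, -3.14, 0.0]
force: [-0.2, -0.1, 0.2]
opening: 0.0462
t 4.1 pos [0.5282 0.1295 0.3125] psi -177.0 q6 -1.477 tz [ 0.08 -0.12  0.07] open 0.04615648846646616
tool shift cm [-0.11 -0.06 19.55]
```

View pics/s1c.png

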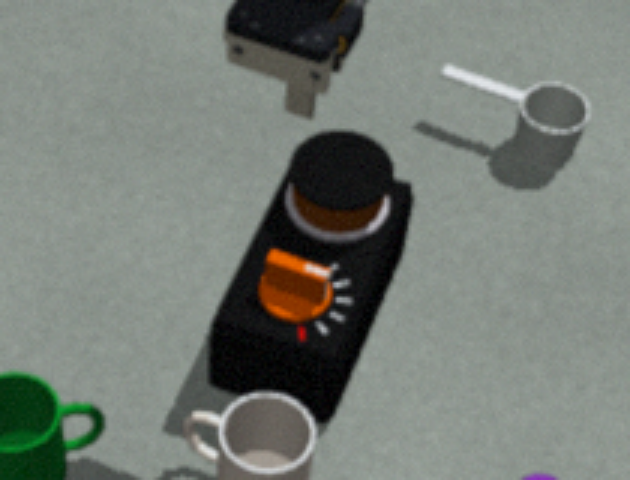

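Crop shows the dial at (297,285), clear of everything, and the gripper tip at (300,112). That full-image position, about (320,77), agrees with the projected TCP. Going down and closing.

```bash

python3 -m inch '[[[-0.1,-0.05,4.2,0,0,0,0],[0,0,4.2,0,0,0,0],[0,0,4.2,0,0,0,0],[0,0,3,0,0,0,0],[0,0,0,0,0,0,0]]]' 30
python3 -m inch '[[[0,0,2,0,0,0,0],[0,0,1.9,0,0,0,0],[0,0,0,0,0,0,0]]]'
python3 -m inch '[[[0,0,0,0,0,0,1],[0,0,0,0,0,0,1],[0,0,0,0,0,0,1],[0,0,0,0,0,0,1],[0,0,0,0,0,0,1]]]' 30
python3 -c "
from h import *
st([.5292,.1289,.117])
c=shot('top','top2');s=shot('scene','scene2')
a=cv2.resize(s['image'][90:190,260:380],None,fx=3.3,fy=3.3);b=cv2.resize(c['image'][160:260,100:220],None,fx=3.3,fy=3.3)
cv2.imwrite('pics/c2.png',np.hstack([a,b]))"
```

```text
t: 4.7
tool_pos: [0.5255, 0.1285, 0.1513]
orientation: [0.066, -3.131, 0.002]
force: [-0.4, -0.3, 0.4]
opening: 0.0464
t: 5.0
tool_pos: [0.5286, 0.1289, 0.1173]
orientation: [0.069, -3.138, 0.0]
force: [-1.3, -0.3, -0.3]
opening: 0.0462
t: 5.5
tool_pos: [0.5297, 0.1292, 0.1186]
orientation: [-0.073, 3.14, 0.0]
force: [-0.8, 1.1, 3.4]
opening: 0.0107
t 5.5 pos [0.5297 0.1292 0.1186] psi -177.35 q6 -1.472 tz [ 0.34 -0.21 -0.  ] open 0.010715812554566616
tool shift cm [ 0.06 -0.02  0.16]
```

View pics/c2.png

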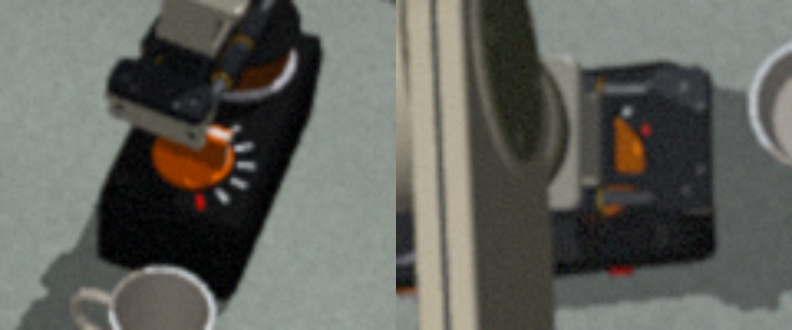

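Fingers straddle and hold the bar (opening 10.7 mm, no side load). Turning clockwise to the stop, watching the wrist moment.

```bash

python3 -m inch '[[[0,0,0,0,0,6,1],[0,0,0,0,0,6,1],[0,0,0,0,0,6,1],[0,0,0,0,0,6,1],[0,0,0,0,0,6,1]]]' >/dev/null; python3 -c "from h import *;st()"
python3 -m inch '[[[0,0,0,0,0,6,1],[0,0,0,0,0,6,1],[0,0,0,0,0,6,1],[0,0,0,0,0,4,1],[0,0,0,0,0,0,1]]]'; python3 -c "from h import *;st()"
python3 -m inch '[[[0,0,0,0,0,2,1],[0,0,0,0,0,2,1],[0,0,0,0,0,2,1],[0,0,0,0,0,0,1],[0,0,0,0,0,0,1]]]' ; python3 -c "from h import *;st()"
```

```text
t 6.1 pos [0.53   0.1291 0.1187] psi 152.4 q6 -0.944 tz [ 0.01 -0.12  0.04] open 0.0004462102321214451
t: 6.6
tool_pos: [0.5299, 0.1291, 0.1187]
orientation: [1.313, 2.853, 0.001]
force: [-0.2, 0.5, 4.2]
opening: 0.0004
t 6.6 pos [0.5299 0.1291 0.1187] psi 130.59 q6 -0.563 tz [-0.01 -0.05 -0.03] open 0.00041728702633084345
t: 7.1
tool_pos: [0.5299, 0.1291, 0.1187]
orientation: [1.455, 2.783, 0.001]
force: [0.0, -0.2, 4.7]
opening: 0.0007
t 7.1 pos [0.5299 0.1291 0.1187] psi 124.81 q6 -0.463 tz [-0.03 -0.14  0.02] open 0.0006521811700408117
```

Opening is now 0: the 10.7 mm was mid-closing and the bar is not held. I need to see why before moving.

```bash

python3 -c "
from h import *
c=shot('top','top3');s=shot('scene','scene3')
a=cv2.resize(s['image'][90:170,270:370],None,fx=4,fy=4,interpolation=2);b=cv2.resize(c['image'][170:250,115:215],None,fx=4,fy=4,interpolation=2)
cv2.imwrite('pics/c3.png',np.hstack([a,b])); st()
# heights from two views of grinder: triangulate red mark & disc centre
t=dict(np.load('pics/top0.npz'));s=dict(np.load('pics/scene0.npz'))
m,hsv=orange(s,(290,350,110,165)); k=max(cv2.findContours(m,0,2)[0],key=cv2.contourArea); print('scene orange',cv2.boundingRect(k))
h=cv2.inRange(hsv,(0,120,60),(4,255,255))|cv2.inRange(hsv,(172,120,60),(180,255,255))
n,_,S,ce=cv2.connectedComponentsWithStats(h)
for i in range(1,n):
  if abs(ce[i][0]-320)<35 and abs(ce[i][1]-145)<25: print(S[i,4],ce[i])
for z in (.06,.08,.104,.12): print(z,proj(s,ray(t,177.3,197.8,z)).round(1))
"
```

```text
t 7.2 pos [0.5299 0.1291 0.1186] psi 124.81 q6 -0.463 tz [-0.04 -0.1   0.02] open 0.0005872097529339977
scene orange (306, 123, 25, 24)
14 [320.14285714 150.57142857]
0.06 [321.4 159.8]
0.08 [320.8 156. ]
0.104 [319.9 151.2]
0.12 [319.3 148. ]
```

View pics/c3.png

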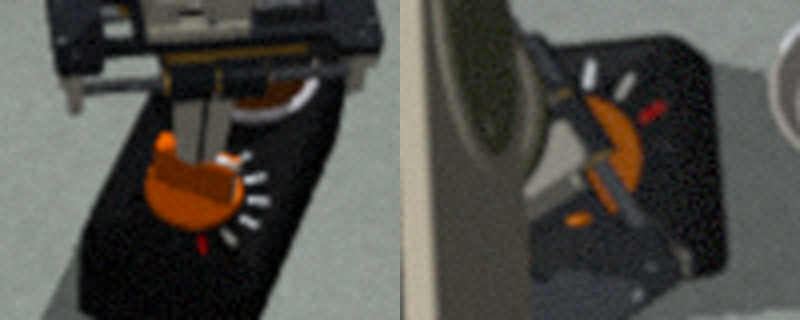

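Fingers appear at crop (200,135), ending at the bar's top edge (197,163). It looks as if they closed on top of the bar rather than round it, so I'll check the heights of the tip and the bar by two views.

```bash

python3 -c "
from h import *
t=dict(np.load('pics/top0.npz'));s=dict(np.load('pics/scene0.npz'))
hsv=cv2.cvtColor(s['image'],cv2.COLOR_BGR2HSV)
w=cv2.inRange(hsv,(0,0,130),(180,80,255)); n,_,S,ce=cv2.connectedComponentsWithStats(w)
for i in range(1,n):
  if abs(ce[i][0]-325)<22 and abs(ce[i][1]-135)<22: print('white scene',S[i,4],ce[i].round(1))
for z in (.111,.118,.13,.144): print('line',z,proj(s,ray(t,154,199,z)).round(1))
s1=dict(np.load('pics/scene1.npz'));s3=dict(np.load('pics/scene3.npz'))
print('TCP1',proj(s1,[.5282,.1295,.3125]),'at +-39mm',proj(s1,[.5282,.1525,.3125]),proj(s1,[.5282,.1065,.3125]))
print('TCP3',[proj(s3,[.5299,.1291,z]).round(1) for z in(.1187,.13,.144)])
A=cv2.resize(s1['image'][50:110,280:360],None,fx=5,fy=5,interpolation=2);B=cv2.resize(s3['image'][100:160,280:360],None,fx=5,fy=5,interpolation=2)
cv2.imwrite('pics/c4.png',np.hstack([A,B]))
"
```

```text
white scene 16 [325.3 129.7]
white scene 2 [330.5 128.5]
white scene 7 [332.6 134.3]
white scene 8 [333.5 139.5]
white scene 5 [332. 145.]
white scene 5 [327.2 149.2]
line 0.111 [326.3 137.2]
line 0.118 [326.1 135.8]
line 0.13 [325.6 133.4]
line 0.144 [325.  130.6]
TCP1 [324.03090461  78.67443915] at +-39mm [328.61666313  72.16049954] [319.3600781   85.30921542]
TCP3 [array([318.4, 134.7]), array([318.8, 131.8]), array([319.2, 128.3])]
```

View pics/c4.png

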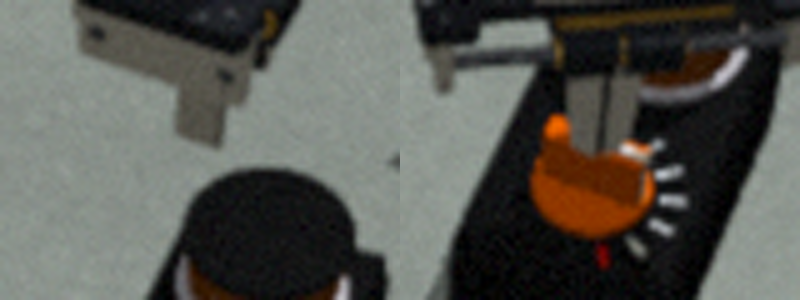

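The bar's height checks out: its line triangulates at about 0.145 m. In both scene views the real fingertips sit about 25–28 mm above the reported TCP, so they closed on the bar top, which the 4 N upward force supports. I'll lift, turn back, open, and go about 28 mm lower under force watch.

```bash

python3 -m inch '[[[0,0,-2,0,0,0,1],[0,0,-2,0,0,-8,0],[0,0,0,0,0,-8,0],[0,0,0,0,0,-8,0],[0,0,0,0,0,-8,0]]]' 
python3 -m inch '[[[0,0,0,0,0,-8,0],[0,0,0,0,0,-8,0],[0,0,0,0,0,-4.2,0],[0,0,0,0,0,0,0],[0,0,0,0,0,0,0]]]' >/dev/null
python3 -c "
from h import *
st([.5292,.1289,.123])"
```

```text
t: 7.7
tool_pos: [0.5291, 0.129, 0.1576]
orientation: [-0.622, -3.079, 0.0]
force: [-0.5, -0.9, -0.2]
opening: 0.0281
t 8.2 pos [0.5292 0.129  0.1576] psi 176.79 q6 -1.37 tz [ 0.11 -0.17 -0.01] open 0.046886385649850405
tool shift cm [-0.01 -0.01  3.46]
```

```bash

python3 -m inch '[[[0,0,0,0,0,-5.9,0],[0,0,2,0,0,0,0],[0,0,1.5,0,0,0,0],[0,0,0,0,0,0,0]]]' 
python3 -m inch '[[[0,0,0.7,0,0,0,0],[0,0,0.7,0,0,0,0],[0,0,0,0,0,0,0]]]' 
python3 -m inch '[[[0,0,0.7,0,0,0,0],[0,0,0.7,0,0,0,0],[0,0,0,0,0,0,0]]]' 
python3 -c "from h import *; st([.5292,.1289,.091])"
```

```text
t: 8.6
tool_pos: [0.5272, 0.1287, 0.1198]
orientation: [0.074, -3.135, 0.001]
force: [0.6, -0.4, -0.4]
opening: 0.0463
t: 8.9
tool_pos: [0.5289, 0.129, 0.1081]
orientation: [0.075, -3.139, 0.0]
force: [-0.0, 0.3, -0.8]
opening: 0.0467
t: 9.2
tool_pos: [0.5286, 0.1289, 0.0937]
orientation: [0.075, -3.139, 0.0]
force: [-0.3, -0.3, -0.1]
opening: 0.0465
t 9.2 pos [0.5286 0.1289 0.0937] psi -177.25 q6 -1.474 tz [ 0.1  -0.16  0.01] open 0.046541236471700796
tool shift cm [-0.06 -0.01  0.27]
```

No contact at a reported 0.094 m, which is below the disc top (0.111 m), so the offset is confirmed. Closing and checking that it stops near 14 mm.

```bash

python3 -m inch '[[[0,0,0,0,0,0,1],[0,0,0,0,0,0,1],[0,0,0,0,0,0,1],[0,0,0,0,0,0,1],[0,0,0,0,0,0,1]]]' 30
python3 -m inch '[[[0,0,0,0,0,0,1],[0,0,0,0,0,0,1],[0,0,0,0,0,0,1]]]' 30
python3 -c "from h import *; st()"
```

```text
t: 9.7
tool_pos: [0.5296, 0.1298, 0.0953]
orientation: [-0.076, 3.14, 0.002]
force: [-0.3, -0.2, 0.4]
opening: 0.0141
t: 10.0
tool_pos: [0.5297, 0.1296, 0.0953]
orientation: [-0.076, 3.14, 0.001]
force: [0.5, 5.3, 1.0]
opening: 0.014
t 10.0 pos [0.5297 0.1296 0.0953] psi -177.23 q6 -1.474 tz [ 1.   -0.2   0.04] open 0.01402653482415311
```

Stable at 14.0 mm: the bar is held. Turning clockwise, about 58° to the stop.

```bash

python3 -m inch '[[[0,0,0,0,0,6,1],[0,0,0,0,0,6,1],[0,0,0,0,0,6,1],[0,0,0,0,0,6,1],[0,0,0,0,0,6,1]]]'; python3 -c "from h import *;st()"
python3 -m inch '[[[0,0,0,0,0,6,1],[0,0,0,0,0,6,1],[0,0,0,0,0,6,1],[0,0,0,0,0,4,1],[0,0,0,0,0,0,1]]]'; python3 -c "from h import *;st()"
python3 -m inch '[[[0,0,0,0,0,2,1],[0,0,0,0,0,2,1],[0,0,0,0,0,2,1],[0,0,0,0,0,0,1],[0,0,0,0,0,0,1]]]' ; python3 -c "from h import *;st()"
```

```text
t: 10.5
tool_pos: [0.5297, 0.1297, 0.0953]
orientation: [0.746, 3.051, 0.002]
force: [0.4, 5.0, 1.6]
opening: 0.0137
t 10.5 pos [0.5297 0.1297 0.0953] psi 152.53 q6 -0.946 tz [ 0.94 -0.18  0.05] open 0.013683214754538018
t: 11.0
tool_pos: [0.5297, 0.1297, 0.0953]
orientation: [1.312, 2.854, 0.002]
force: [0.2, 6.6, 1.7]
opening: 0.0135
t 11.0 pos [0.5297 0.1297 0.0953] psi 130.62 q6 -0.564 tz [ 0.98 -0.16 -0.13] open 0.013463916462372376
t: 11.5
tool_pos: [0.5297, 0.1297, 0.0953]
orientation: [-1.457, -2.784, -0.002]
force: [0.6, 6.2, 0.9]
opening: 0.0139
t 11.5 pos [0.5297 0.1297 0.0953] psi 124.76 q6 -0.461 tz [ 0.97 -0.2  -0.04] open 0.013873062760706944
```

```bash

for i in 1 ; do python3 -m inch '[[[0,0,0,0,0,1.5,1],[0,0,0,0,0,1.5,1],[0,0,0,0,0,0,1]]]'>/dev/null; python3 -c "from h import *;st()"; done
python3 -m inch '[[[0,0,0,0,0,1.5,1],[0,0,0,0,0,1.5,1],[0,0,0,0,0,0,1]]]'>/dev/null; python3 -c "from h import *;st()"
python3 -m inch '[[[0,0,0,0,0,1.5,1],[0,0,0,0,0,1.5,1],[0,0,0,0,0,0,1]]]'>/dev/null; python3 -c "from h import *;st()
s=shot('scene','scene5');c=shot('top','top5')
a=cv2.resize(s['image'][100:160,280:360],None,fx=5,fy=5,interpolation=2);b=cv2.resize(c['image'][170:230,120:200],None,fx=5,fy=5,interpolation=2)
cv2.imwrite('pics/c5.png',np.hstack([a,b]))"
```

```text
t 11.8 pos [0.5297 0.1297 0.0953] psi 121.75 q6 -0.409 tz [ 1.   -0.19  0.59] open 0.014178607138554919
t 12.1 pos [0.5298 0.1295 0.0953] psi 118.75 q6 -0.356 tz [ 0.95 -0.3   0.69] open 0.014454110233935788
t 12.4 pos [0.53   0.1293 0.0954] psi 115.73 q6 -0.304 tz [ 0.8  -0.56  0.83] open 0.015131670858277
```

View pics/c5.png

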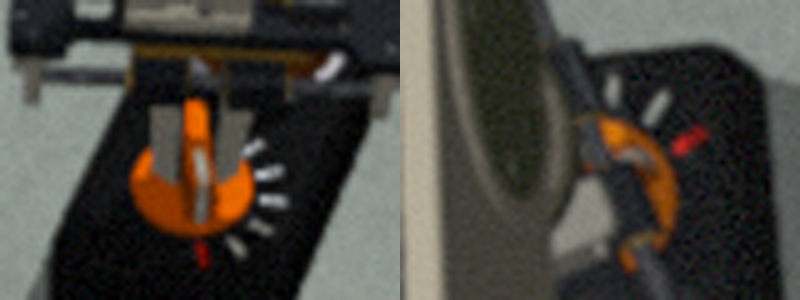

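The white line now points at red (scene crop (203,205) against the mark at (203,250)). The wrist moment rose to 0.6–0.8 N m from about psi 122°, so this is the stop. Next is back anticlockwise to psi = 199.6° (−160.4°), coming up slightly short first.

```bash

python3 -m inch '[[[0,0,0,0,0,-4,1],[0,0,0,0,0,-5,1],[0,0,0,0,0,-7,1],[0,0,0,0,0,-7,1],[0,0,0,0,0,-7,1]]]'>/dev/null; python3 -c "from h import *;st()"
python3 -m inch '[[[0,0,0,0,0,-7,1],[0,0,0,0,0,-7,1],[0,0,0,0,0,-7,1],[0,0,0,0,0,-7,1],[0,0,0,0,0,-7,1]]]'>/dev/null; python3 -c "from h import *;st()"
python3 -m inch '[[[0,0,0,0,0,-7,1],[0,0,0,0,0,-7,1],[0,0,0,0,0,-3,1],[0,0,0,0,0,0,1],[0,0,0,0,0,0,1]]]'>/dev/null; python3 -c "from h import *;st()"
```

```text
t 13.0 pos [0.5304 0.1292 0.0954] psi 145.99 q6 -0.833 tz [ 0.98 -0.99 -0.05] open 0.01360316062922615
t 13.5 pos [0.5305 0.1297 0.0954] psi -179.0 q6 -1.443 tz [ 1.37 -1.13 -0.09] open 0.014141153916594281
t 14.0 pos [0.5304 0.1299 0.0954] psi -162.26 q6 -1.735 tz [ 1.52 -0.92  0.04] open 0.013834319440346993
```

```bash

python3 -m inch '[[[0,0,0,0,0,-1,1],[0,0,0,0,0,-0.9,1],[0,0,0,0,0,0,1],[0,0,0,0,0,0,1]]]'>/dev/null; python3 -c "from h import *;st()"
python3 -m inch '[[[0,0,0,0,0,0,0],[0,0,0,0,0,0,0],[0,0,0,0,0,0,0],[0,0,0,0,0,0,0]]]'
python3 -m inch '[[[0,0,-2,0,0,0,0],[0,0,-3,0,0,0,0],[0,0,-4,0,0,0,0],[0,0,-4,0,0,0,0],[0,0,-4,0,0,0,0]]]'
python3 -m inch '[[[4,-2.5,0,0,0,0,0],[4,-2.5,0,0,0,0,0],[4,-2.5,0,0,0,0,0],[4,-2.5,0,0,0,0,0],[4,-2.5,0,0,0,0,0]]]'
python3 -c "
from h import *
st();s=shot('scene','scene6');c=shot('top','top6')
a=cv2.resize(s['image'][90:230,250:390],None,fx=2.8,fy=2.8,interpolation=2);b=cv2.resize(c['image'][170:250,125:205],None,fx=4.9,fy=4.9,interpolation=2)
cv2.imwrite('pics/c6.png',np.hstack([a,b]))"
```

```text
t 14.4 pos [0.5304 0.13   0.0953] psi -160.37 q6 -1.768 tz [ 1.5  -1.07  0.05] open 0.013822730869913685
t: 14.8
tool_pos: [0.5292, 0.1286, 0.0948]
orientation: [0.536, -3.095, 0.001]
force: [0.3, 0.4, 0.0]
opening: 0.0413
t: 15.3
tool_pos: [0.5291, 0.1288, 0.2665]
orientation: [0.536, -3.095, 0.0]
force: [0.4, -0.7, 0.4]
opening: 0.0463
t: 15.8
tool_pos: [0.3817, -0.057, 0.265]
orientation: [-0.537, 3.095, -0.001]
force: [0.2, -1.2, 0.5]
opening: 0.0462
t 15.8 pos [ 0.3817 -0.057   0.265 ] psi -160.32 q6 -2.195 tz [ 0.04 -0.15 -0.01] open 0.046238592409747044
```

View pics/c6.png

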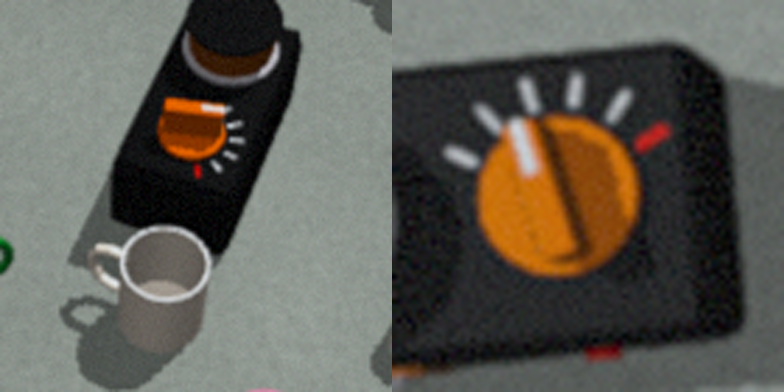

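The mug stands upright. The line, at (523,148) in the right crop, parallels the third white mark from red at (530,95). The sideways shift is parallax from its height. I'll check it in numbers, along with the mug and timer.

```bash
python3 - <<'E'
from h import *
A=np.array([.5292,.1289])
for f in('top0','top6'):
    c=dict(np.load(f'pics/{f}.npz'));hsv=cv2.cvtColor(c['image'],cv2.COLOR_BGR2HSV)
    # edge of bar: dark side strip on the disc ; line: white comp in the disc
    w=cv2.inRange(hsv,(0,0,120),(180,110,255)); d=np.zeros_like(w); cv2.circle(d,(157,208),14,255,-1)
    ys,xs=np.nonzero(w&d); P=np.array([ray(c,x,y,.144)[:2] for x,y in zip(xs,ys)])
    v=P.mean(0)-A; e=np.linalg.svd(P-P.mean(0))[2][0]; e*=np.sign(e[0])
    print(f,len(P),'centroid ang',np.degrees(np.arctan2(v[1],v[0])).round(1),'r',np.hypot(*v).round(4),'pca ang',np.degrees(np.arctan2(e[1],e[0])).round(1))
a,b=[dict(np.load(f'pics/{f}.npz'))['image'].astype(int) for f in('top0','top6')]
for n,(u0,u1,v0,v1) in dict(mug=(200,255,165,235),timer=(318,368,205,255)).items():
    d=abs(a-b)[v0:v1,u0:u1].mean(2); g=[x[v0:v1,u0:u1].mean(2).astype(np.float32) for x in(a,b)]
    print(n,'mean diff',d.mean().round(2),'max',d.max(),'shift px',cv2.phaseCorrelate(*g))
print('bg diff',abs(a-b)[20:60,300:400].mean())
E
```

```text
top0 34 centroid ang 4.1 r 0.0162 pca ang 6.5
top6 37 centroid ang 20.0 r 0.0151 pca ang 19.6
mug mean diff 5.03 max 17.666666666666668 shift px ((-0.0188326247156283, 0.00599335624560382), 0.9564209013073532)
timer mean diff 5.57 max 16.333333333333332 shift px ((-0.14106105086738552, -0.02726612466577194), 0.9187809063911438)
bg diff 5.4115
```

The line is at 20.0° by centroid and 19.6° along its length, against a target mark at 19.6°. The mug and timer images are unchanged down to camera noise. Handing in.

```bash
python3 -m inch '[[[0,0,0,0,0,0,0],[0,0,0,0,0,0,0]]]'; python3 -c "
from h import *
print(robot.close_job())"
```

```text
t: 16.1
tool_pos: [0.3835, -0.0555, 0.2651]
orientation: [-0.536, 3.095, 0.0]
force: [0.5, 0.0, 0.2]
opening: 0.0466
the job is handed in; nothing more can be done
None
```

I turned the dial clockwise to its stop, brought it back three clicks anticlockwise, let go and moved the arm clear. I handed the job in at 16.1 s.

- **Stop:** the wrist moment rose to about 0.8 N m, and the white line pointed at the red mark.
- **Final setting:** the line measures 19.6–20.0°, and the third white mark from red is at 19.6°.
- **Mug and timer:** the before and after top views match down to camera noise, with shifts under 0.15 pixel.

**What disagreed:** the first grasp missed. The fingertips are really about 25 mm above the reported tool point, so the gripper closed on top of the bar and pressed with about 4 N. I saw this from the fingers closing fully, checked it in the camera views, and gripped again about 24 mm lower. The second grasp held at 14 mm, the bar's width. That first try may have nudged the dial slightly before the real turn to the stop.

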